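# Take the leaking battery out of the returns tray with the tongs

## Robot

A 7-joint arm with a two-finger parallel gripper is mounted at the origin on the work surface. World frame = base frame: x ahead of the robot, y to its left, z up, the work surface at z = 0. Lengths are in m, angles in rad, forces in N, time in s.
With the tool pointing down it reaches from about 0.35 to 0.9 m from the base axis. Payload 7.2 kg.
Tool frame: the origin (TCP) lies midway between the tips of the shut fingers; the grasp point (between the pads) lies 19 mm behind it; z points along the fingers, y is the line along which they close (so a half turn about z gives the same grasp; the last joint's range is limited). The gripper opens to 85 mm and grips with 20 to 120 N. Pads are 22 mm wide; open, the fingers measure 114 mm over their backs; the gripper's body (76 mm by 85 mm) begins 54 mm behind the grasp point. The pads swing forward as they close: fully open they stand 13 mm farther back than shut.
Start: joints at [-1.306, 0.411, -0.013, 1.596, 0.006, 1.134, -0.082], TCP at [0.204, 0.591, 0.231] pointing down, gripper open.
Joint ranges: [-2.95, 2.95], [-0.29, 1.99], [-1.47, 1.44], [0.14, 2.54], [-1.03, 4.17], [0.13, 1.85], [-2.86, 2.86]. Speed limits (rad/s): [2.39, 2.39, 3.01, 3.01, 3.14, 3.14, 3.14].

## Interface

Orientations are given as a unit quaternion [x, y, z, w].
In Python, from station import * gives the robot as it stands.
- The arm moves only by the shell command python3 -m jog 'ROWS' [FORCE]. ROWS is JSON, a list that holds one entry, the list of rows, each a list of 5 numbers: the shift along the tool's x, y, z in m, then the turn about the tool's z in rad, then the opening, from 0 (shut) to 1 (fully open). A call has 1 to 12 rows; each row shifts and turns the commanded pose from where the row before left it, along the tool's axes as they then stand; what a row does not reach is not made up. A row lasts 1/12 s, in which the tool goes at most 41.7 mm and 7.16 degrees, less where a joint would pass 70% of its speed; a pose out of reach is approached as far as the arm can. A call with a gripper value outside its range is refused whole. The fingers move at their own pace and stop on an object; FORCE is the grip in N (left out, the last holds). Time passes only in rows, so rows that do not move let the fingers close. It gives the time, the measured TCP pose, the force, the opening and the grip force at its end, in the units of the state.
- observe(): the state, without advancing time (a new reading comes with each control period).
- camera(name): name is "scene" or "side" or "wrist"; returns the picture (420x560x3 uint8, blue, green, red); there is no depth.
- get_calibration(name): a dict with "K" (3x3 intrinsics, pixels), "cam_to_world" (4x4, takes a point from camera to world coordinates). Camera axes: x right, y down, z forward; pixel columns grow to the right and rows downward; lengths in m; the calibration is good to about 2 mm. A picture is of the moment at which its call begins: read the wrist's pose just before it. get_calibration takes no time and is no camera call; for the wrist camera it gives the pose at the moment of the call.
- hand_in(): hands the job in; it is judged then, once.
The state is a dict: "clock": time; "qpos": joint angles; "qd": joint speeds; "effort": joint torques, N m; "tool_pos": TCP position; "orientation": TCP orientation; "contact_force": force on the tool from outside, world axes, zero at the start; "torque": the same for the moment, N m; "gripper_width": finger opening in m; "finger_force": force on a finger pad.
Only numpy, scipy, OpenCV 4.12 (cv2) and the standard library are available. Lean on these libraries where they do the work, as an engineer would, in place of code of your own. Each camera call takes 0.05 s, during which the arm holds its last target. There are 200 camera calls.

## Task

One of the three returned batteries standing in the blue tray is leaking (the yellow one with the white crust), so it must not be touched by the gripper: lift the tongs up off their two hooks, close their jaws on the leaking battery and lift it upright out of the tray. Finish while holding it still in the tongs with its underside about 15 cm (at least 10 cm) above the bench; do not put it down or let go. Leave the two green batteries standing where they are.

Things in the scene. Friction and masses are not known exactly. Their poses are not given: they have to be found in the camera images.
- tongs: Sprung tongs, 85 g, hanging jaws down; two steel arms with red grip pads, hinged on the head, geared to move alike, sprung open against a stop. Origin: middle of the 7 mm cross pin at the top (110 mm long, 13 mm red discs at its ends); x along the pin, z up (jaws at -z, lowest point 117 mm below), y the way the arms open. The head reaches 6 mm above the pin axis.
- tongs_grip (a point): Where to grip: midway between the red pads, 36 mm below the pin. Pads 22 mm wide along x, 22 to 50 mm below the pin. Across the pads (y): about 49 mm open, 34 holding a battery, 26 shut. Squeezing closes the jaws; springs push out with 8 N a side here when open, 14 shut, so a light squeeze to 45 mm carries the tongs, jaws still 54 mm apart. A third of the squeeze reaches the jaws.
- tongs_jaws (a point): Middle between the jaws, 105 mm below the pin (fixed to the tongs' head). Each jaw is an upright V-shaped cup, 24 mm tall (12 mm above and below this point), 26 mm wide along x, that takes an upright battery. Open, the jaws stand 66 mm apart at their inner edges and 102 mm over their outsides along y; shut they nearly meet.
- tongs_arm_l (a joint): Angle of the tongs' +y arm (rad; the other arm mirrors it): 0 open at the stop, about 0.19 when the jaws are closed on a battery, 0.31 shut.
- stand: Stand with the two hooks for the tongs, fixed: black base 150 x 110 mm, 12 mm thick; two uprights 80 mm apart along its x, each with an upward-open V hook in which the pin lies. Origin: centre of the underside; the tongs' pin lies along its x.
- stand_hooks (a point): Midway between the two hooks at the height of the hung pin (170 mm above the bench). The hooks' ends reach 8 mm higher, so the pin is clear when raised 20 mm; the jaws hang between the uprights and clear the hooks when the tongs are raised 140 mm.
- tray: Blue tray, fixed, 160 x 300 x 40 mm, walls and floor 5 mm; origin at the centre of its underside, long side along its y. The three batteries stand in it in a row along its y, about 85 mm apart.
- leaky_center (a point): Centre of the leaking battery: yellow with a white crust round its top, upright cylinder 33 mm in diameter, 59 mm tall (2 mm stud on top), 100 to 190 g; this point is 30 mm above its underside, z along its axis.
- good_a_center (a point): Centre of one good battery, green, clean top, same size, 140 g; this point is 30 mm above its underside.
- good_b_center (a point): Centre of the other good battery, green, same as the first.
Things that resemble listed ones, but are neither listed nor needed, are in the scene too. Leave any black, orange or purple look-alike of the part that bears leaky_center alone.

How it is judged:
On the way, in this order (a step that is already met when the one before it is completed fails the run):
1. the tongs are held by the gripper, off their hooks (contact force between the fingers and tongs above 0.5 N and contact force between tongs and stand below 0.05 N and height (world z) of tongs above 0.185 m), for 0.2 s.
2. the leaking battery is held in the tongs, lifted off the tray floor (contact force between the fingers and tongs above 0.5 N and contact force between tongs and leaky above 0.5 N and height (world z) of leaky_center above 0.06 m and contact force between leaky and tray below 0.05 N), for 0.2 s.
At the end, for the whole second after the job is handed in: Gripper holds tongs, tongs hold the leaking battery (centre within 40 mm of the jaws' middle, over 125 mm above the bench, within 0.4 rad of upright, under 0.03 m/s), tray and stand touching neither; green batteries upright within 0.2 rad, within 30 mm of their start (contact force between the fingers and tongs above 0.5 N and contact force between tongs and leaky above 0.5 N and height (world z) of leaky_center above 0.125 m and angle between leaky_center's own z axis and vertical below 0.4 rad and linear speed of leaky below 0.03 m/s and distance between leaky_center and tongs_jaws below 0.04 m and contact force between each of leaky, tongs and tray below 0.05 N and contact force between each of tongs, leaky and stand below 0.05 N and distance of each of good_a_center, good_b_center from where it was at the start of the episode below 0.03 m and angle between each of good_a_center, good_b_center's own z axis and vertical below 0.2 rad); the arm keeps its last pose, push and grip.
It fails at once if the gripper or arm touches the leaking battery (contact force between any of the fingers, the arm and leaky above 0.3 N).
It fails at once if a good battery is knocked over or pushed away (distance of any of good_a_center, good_b_center from where it was at the start of the episode above 0.03 m or angle between any of good_a_center, good_b_center's own z axis and vertical above 0.4 rad).
It also fails if it takes over 42 s, if anything falls off the work surface, if the arm or the gripper's body presses on something with over 40 N, if the wrist force passes 120 N, or if a joint passes its speed limit or range.

## Working session

There is one attempt and no reset: what is moved stays moved. The work goes in short steps, Python scripts to look and compute and a shell command to move; the robot and the scene stay as the last step left them, time stands still between calls to the robot, and variables do not carry over. Pictures are saved under pics/ and viewed, at most 10 in all, crops included, and the job is handed in when it is done.

```bash
mkdir -p pics; python3 - <<'E'
from station import *
import cv2,numpy as np
s=observe();print({k:np.round(s[k],3) for k in('clock','tool_pos','orientation','gripper_width','contact_force')})
for n in('scene','side'):
    im=camera(n);cv2.imwrite(f'pics/{n}0.png',im);c=get_calibration(n);print(n,np.round(c['K'],1).tolist(),np.round(c['cam_to_world'],3).tolist())
E
```

```text
{'clock': np.float64(0.0), 'tool_pos': array([0.204, 0.59 , 0.23 ]), 'orientation': array([ 0.166,  0.986, -0.001, -0.   ]), 'gripper_width': np.float64(0.085), 'contact_force': array([ 1.153, -0.408, -0.811])}
scene [[429.3, 0.0, 282.7], [0.0, 429.3, 211.7], [0.0, 0.0, 1.0]] [[0.881, 0.326, -0.343, 0.767], [0.473, -0.628, 0.617, -0.487], [-0.015, -0.706, -0.708, 0.709], [0.0, 0.0, 0.0, 1.0]]
side [[409.3, 0.0, 278.6], [0.0, 409.3, 208.1], [0.0, 0.0, 1.0]] [[0.918, -0.229, 0.324, 0.272], [-0.396, -0.544, 0.74, -0.513], [0.007, -0.808, -0.59, 0.55], [0.0, 0.0, 0.0, 1.0]]
```

View pics/scene0.png

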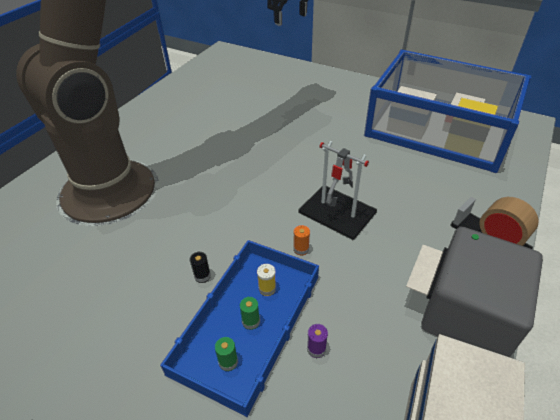

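View pics/side0.png

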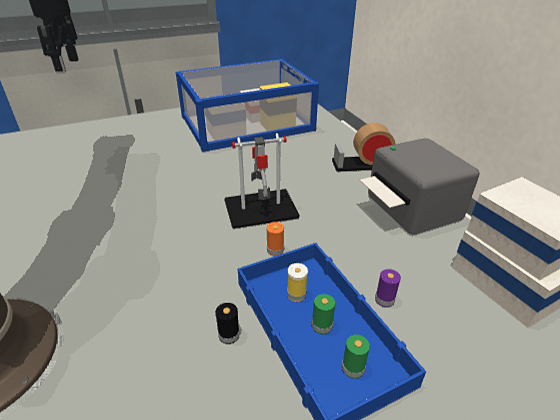

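Scene shows the tongs hanging at about (345,160), with discs at (322,146) and (366,163). The battery candidates are yellow with a white top (266,278), green (249,312) and (227,352), and look-alikes orange (302,239), black (200,266) and purple (318,340). Only (266,278) is yellow with white crust and stands in the tray. In the side view it is at (297,282), with the discs at (235,144) and (285,139). I'll triangulate these and confirm in one crop.

```bash
cat > h.py <<'E'
from station import *
import cv2,numpy as np
def ray(n,p,c=None):
    c=c or get_calibration(n);T=np.array(c['cam_to_world']);d=T[:3,:3]@np.linalg.inv(c['K'])@[p[0],p[1],1];return T[:3,3],d/np.linalg.norm(d)
def plane(n,p,z):
    o,d=ray(n,p);return o+d*(z-o[2])/d[2]
def tri(rs):
    A=sum(np.eye(3)-np.outer(d,d) for o,d in rs);b=sum((np.eye(3)-np.outer(d,d))@o for o,d in rs);x=np.linalg.solve(A,b)
    return x,max(np.linalg.norm(np.cross(x-o,d)) for o,d in rs)
def blobs(m,amin=6):
    n,l,s,c=cv2.connectedComponentsWithStats(m.astype(np.uint8));return [(np.round(c[i],1).tolist(),s[i].tolist()) for i in range(1,n) if s[i,4]>=amin]
E
python3 - <<'E'
from h import *
cr=[]
for n,(x,y) in(('scene',(220,120)),('side',(200,120))):
    im=cv2.imread(f'pics/{n}0.png');h=cv2.cvtColor(im,cv2.COLOR_BGR2HSV)
    H,S,V=[h[...,i].astype(int) for i in range(3)]
    print(n,'red',blobs(((H<7)|(H>173))&(S>150)&(V>70)))
    for nm,m in(('yel',(H>18)&(H<32)&(S>120)&(V>90)),('green',(H>45)&(H<75)&(S>120)&(V>50)),('stud',(H>8)&(H<25)&(S>60)&(S<190)&(V>150)),('white',(S<50)&(V>180))):
        print(n,nm,[(a,b) for a,b in blobs(m) if b[1]>220 and b[0]<400])
    cr.append(cv2.resize(im[y:y+195,x:x+130],None,fx=3,fy=3,interpolation=cv2.INTER_CUBIC))
cv2.imwrite('pics/crop0.png',np.hstack(cr))
E
```

```text
scene red [([320.9, 144.6], [320, 143, 3, 4, 7]), ([350.2, 162.5], [350, 159, 2, 9, 12]), ([365.9, 163.0], [365, 161, 3, 5, 10]), ([336.5, 171.9], [332, 165, 10, 15, 99]), ([503.0, 227.1], [484, 213, 38, 31, 814])]
scene yel [([301.5, 230.4], [300, 229, 4, 4, 11]), ([197.6, 257.4], [195, 256, 6, 4, 21]), ([265.5, 270.4], [264, 269, 4, 4, 11]), ([266.8, 284.5], [259, 277, 16, 15, 177]), ([248.4, 303.8], [246, 302, 6, 5, 23]), ([317.4, 332.1], [315, 330, 5, 5, 18]), ([224.2, 344.9], [222, 343, 6, 5, 26])]
scene green [([249.5, 311.5], [240, 297, 19, 28, 378]), ([226.0, 352.4], [216, 338, 21, 29, 433])]
scene stud [([300.3, 228.1], [293, 225, 17, 9, 33]), ([301.4, 230.3], [299, 229, 6, 4, 17]), ([197.6, 257.4], [196, 256, 4, 4, 13]), ([265.8, 269.9], [264, 268, 5, 5, 18]), ([248.2, 303.5], [246, 302, 5, 4, 18]), ([317.6, 331.9], [315, 330, 6, 5, 23]), ([224.1, 344.9], [222, 343, 5, 5, 22])]
scene white [([265.5, 270.6], [257, 264, 18, 14, 174])]
side red [([374.2, 145.5], [362, 135, 30, 27, 413]), ([284.5, 138.5], [284, 136, 2, 6, 12]), ([233.2, 144.2], [232, 142, 3, 6, 15]), ([253.4, 1
[... 1521 characters left out ...]
]), ([69.0, 290.3], [67, 288, 5, 5, 7]), ([2.5, 293.2], [1, 292, 4, 3, 6]), ([367.7, 301.5], [366, 299, 5, 6, 6]), ([235.7, 310.5], [223, 301, 18, 25, 46]), ([217.8, 325.4], [214, 302, 17, 44, 58]), ([376.5, 312.0], [371, 306, 12, 13, 13]), ([388.2, 325.6], [383, 320, 12, 13, 14]), ([58.0, 339.5], [58, 334, 1, 12, 12]), ([397.8, 336.5], [395, 334, 7, 6, 8]), ([292.8, 384.8], [274, 351, 39, 69, 84]), ([54.1, 361.0], [53, 359, 3, 4, 7]), ([48.0, 368.7], [44, 361, 11, 16, 54]), ([39.8, 378.0], [39, 376, 3, 5, 6]), ([33.9, 384.8], [32, 383, 4, 4, 8]), ([38.7, 383.5], [38, 382, 2, 4, 6]), ([13.1, 406.4], [11, 405, 5, 4, 10]), ([7.7, 408.8], [4, 407, 7, 4, 13]), ([1.6, 414.1], [0, 412, 6, 7, 16])]
```

View pics/crop0.png

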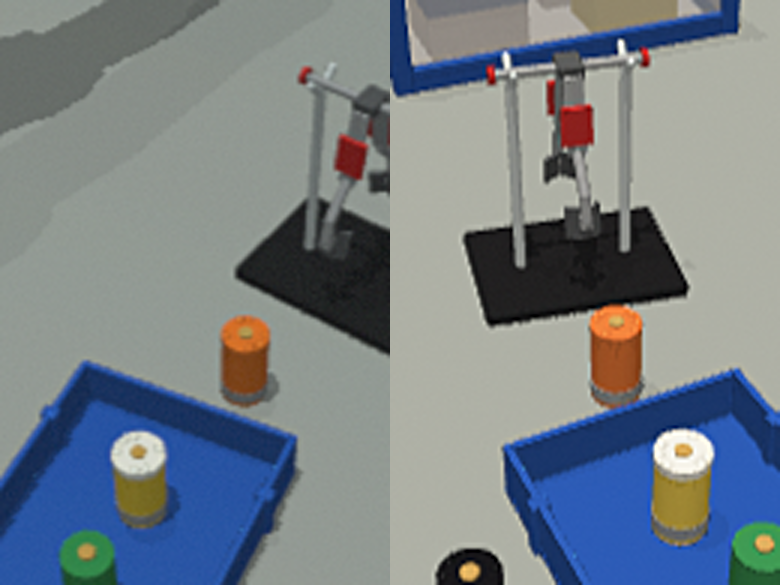

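The crop confirms it: the white-crusted yellow battery in the tray is the leaking one. The tongs hang with their pin along the base's long side.

```bash
python3 - <<'E'
from h import *
P={'discL':((321.2,145),(233.4,144.2)),'discR':((365.9,163.2),(284.5,138.7)),
'leaky':((265.7,270.2),(297.3,269.6)),'gA':((248.3,303.7),(324.4,300.9)),'gB':((224.1,344.9),(357.8,343.3)),'orange':((301.4,230.3),(275,226.6))}
for k,(a,b) in P.items():
    x,e=tri([ray('scene',a),ray('side',b)]);z=.17 if 'disc' in k else .066
    print(k,np.round(x,4),round(e,4),np.round(plane('scene',a,z),4),np.round(plane('side',b,z),4))
    P[k]=x
d=P['discR']-P['discL'];m=(P['discL']+P['discR'])/2
print('pin len',np.linalg.norm(d),'yaw',np.arctan2(d[1],d[0]),'mid',m)
t=P['gB']-P['leaky'];print('row yaw',np.arctan2(t[1],t[0]))
s=observe();from scipy.spatial.transform import Rotation as R
M=R.from_quat(s['orientation']).as_matrix();print(np.round(M,3))
c=get_calibration('wrist');print(np.round(np.array(c['cam_to_world'])[:3,3]-s['tool_pos'],3))
E
```

```text
discL [0.4827 0.1954 0.1704] 0.0012 [0.4833 0.1939 0.17  ] [0.4831 0.1986 0.17  ]
discR [0.5872 0.1805 0.1699] 0.0007 [0.5877 0.1793 0.17  ] [0.5874 0.1816 0.17  ]
leaky [ 0.4985 -0.0751  0.064 ] 0.0003 [ 0.4994 -0.0767  0.066 ] [ 0.4976 -0.0765  0.066 ]
gA [ 0.5078 -0.1525  0.064 ] 0.0003 [ 0.5087 -0.154   0.066 ] [ 0.5068 -0.1536  0.066 ]
gB [ 0.5139 -0.2378  0.0642] 0.0001 [ 0.5146 -0.2386  0.066 ] [ 0.513  -0.2387  0.066 ]
orange [0.5109 0.0498 0.0598] 0.0004 [0.5135 0.0441 0.066 ] [0.5079 0.0432 0.066 ]
pin len 0.1056461915827215 yaw -0.1413662749700159 mid [0.53494939 0.18791978 0.17011998]
row yaw -1.4763297971194689
[[-0.945  0.327 -0.   ]
 [ 0.327  0.945 -0.001]
 [-0.    -0.001 -1.   ]]
[-0.067  0.025  0.143]
```

```bash
cat >> h.py <<'E'
from scipy.spatial.transform import Rotation as R
def plan(goal,yaw):
    "tool-frame shift (after the turn) and turn for TCP goal, tool-y heading yaw"
    s=observe();M=R.from_quat(s['orientation']).as_matrix();h=np.arctan2(M[1,1],M[0,1])
    a=-(yaw-h);a=(a+np.pi/2)%np.pi-np.pi/2
    d=np.array(goal)-s['tool_pos']
    print('turn %.3f'%a,'shift now',np.round(M.T@d,4),'shift after',np.round((M@R.from_euler('z',a).as_matrix()).T@d,4),'| world',np.round(d,4),'width',s['gripper_width'],'t',s['clock'],'F',np.round(s['contact_force'],1))
E
python3 - <<'E'
from h import *
for p in((250,243),(318,265),(247,408),(166,367)):print('tray',np.round(plane('scene',p,.04),3))
print('box corner',plane('scene',(370,135),0),plane('scene',(497,162),0))
plan((.535,.188,.26),1.4294)
E
```

```text
tray [ 0.425 -0.015  0.04 ]
tray [ 0.573 -0.002  0.04 ]
tray [ 0.593 -0.298  0.04 ]
tray [ 0.442 -0.305  0.04 ]
box corner [0.49682862 0.51447401 0.        ] [0.83232591 0.54983077 0.        ]
turn -0.191 shift now [-0.4442 -0.2722 -0.029 ] shift after [-0.3843 -0.3517 -0.029 ] | world [ 0.331  -0.4023  0.0295] width 0.08529617847668 t 0.1 F [-0.2  0.6  0.3]
```

```bash
python3 -m jog '[[[0,0,0,-0.095,1],[0,0,-0.029,-0.096,1],[-0.038,-0.035,0,0,1],[-0.038,-0.035,0,0,1],[-0.038,-0.035,0,0,1],[-0.038,-0.035,0,0,1],[-0.038,-0.035,0,0,1],[-0.038,-0.035,0,0,1],[-0.038,-0.035,0,0,1],[-0.038,-0.035,0,0,1],[-0.038,-0.035,0,0,1],[0,0,0,0,1]]]'; python3 - <<'E'
from h import *
plan((.535,.188,.26),1.4294)
E
```

```text
clock: 1.1
tool_pos: [0.4469, 0.2917, 0.2603]
orientation: [0.077, 0.997, -0.002, 0.001]
contact_force: [0.4, -1.3, 0.3]
gripper_width: 0.0854
finger_force: 0.0
turn -0.012 shift now [-0.1029 -0.0891  0.0009] shift after [-0.1018 -0.0903  0.0009] | world [ 0.0881 -0.1037 -0.0003] width 0.08538146501062793 t 1.1 F [ 0.4 -1.3  0.3]
```

```bash
python3 -m jog '[[[-0.025,-0.022,0,-0.012,1],[-0.025,-0.022,0,0,1],[-0.025,-0.022,0,0,1],[-0.025,-0.022,0,0,1],[0,0,0,0,1],[0,0,0,0,1]]]'; python3 - <<'E'
from h import *
plan((.535,.188,.26),1.4294)
c=get_calibration('wrist');im=camera('wrist');cv2.imwrite('pics/w1.png',im);np.savez('w1',K=c['K'],T=c['cam_to_world'])
h=cv2.cvtColor(im,cv2.COLOR_BGR2HSV);H,S,V=[h[...,i].astype(int) for i in range(3)]
print(blobs(((H<7)|(H>173))&(S>150)&(V>60),15))
T=np.linalg.inv(np.array(c['cam_to_world']))
for p in((.483,.1954,.17),(.587,.1805,.17)):
    q=np.array(c['K'])@(T@[*p,1])[:3];print('expected disc',q[:2]/q[2])
E
```

```text
clock: 1.6
tool_pos: [0.5296, 0.1977, 0.2598]
orientation: [0.067, 0.998, -0.001, -0.0]
contact_force: [0.3, 0.2, 1.1]
gripper_width: 0.0854
finger_force: 0.0
turn 0.007 shift now [-0.0066 -0.0089 -0.0002] shift after [-0.0067 -0.0089 -0.0002] | world [ 0.0054 -0.0097  0.0002] width 0.08539582570375599 t 1.6 F [0.3 0.2 1.1]
[([274.5, 145.0], [264, 141, 22, 9, 157]), ([247.7, 210.4], [244, 192, 8, 38, 244]), ([303.6, 211.5], [299, 193, 10, 38, 310]), ([274.0, 297.2], [266, 291, 17, 12, 123])]
expected disc [271.09779137 146.98591538]
expected disc [271.51668897 296.04269697]
```

View pics/w1.png

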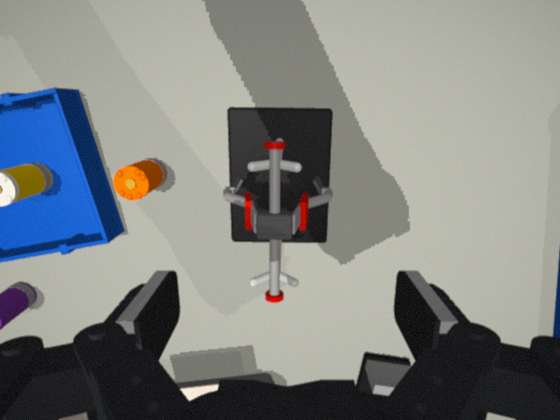

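The wrist view shows the pin running from disc (274,145) to disc (274,297), with red pads at (248,210) and (304,211), as expected within about 3 px.

```bash
python3 - <<'E'
from h import *
z=np.load('w1.npz');c={'K':z['K'],'cam_to_world':z['T']}
def pl(p,h):
    o,d=ray('w',p,c);return o+d*(h-o[2])/d[2]
a,b=pl((274.5,145),.17),pl((274,297.2),.17);m=(a+b)/2
print(a,b,'len',np.linalg.norm(a-b),'mid',m,'yaw',np.arctan2(*(b-a)[1::-1]) if 0 else np.arctan2((b-a)[1],(b-a)[0]))
print('pads',pl((247.7,210.4),.134),pl((303.6,211.5),.134))
plan((m[0],m[1],.26),1.4294)
E
```

```text
[0.48205754 0.19770562 0.17      ] [0.58814491 0.1821198  0.17      ] len 0.10722615116230644 mid [0.53510122 0.18991271 0.17      ] yaw -0.14587144573421268
pads [0.53190282 0.16864871 0.134     ] [0.5384639  0.21097641 0.134     ]
turn 0.010 shift now [-0.0076 -0.0086 -0.0002] shift after [-0.0077 -0.0085 -0.0002] | world [ 0.0064 -0.0095  0.0002] width 0.08534129933523288 t 1.65 F [0.2 0.3 0.3]
```

```bash
python3 -m jog '[[[-0.007,-0.008,0,0.01,1],[0,0,0,0,1],[0,0,0.025,0,1],[0,0,0.025,0,1],[0,0,0.025,0,1],[0,0,0.025,0,1],[0,0,0.02,0,1],[0,0,0.016,0,1],[0,0,0.01,0,1],[0,0,0,0,1],[0,0,0,0,1]]]'; python3 - <<'E'
from h import *
plan((.535,.1895,.114),1.427)
E
```

```text
clock: 2.57
tool_pos: [0.5346, 0.1913, 0.1144]
orientation: [0.07, 0.998, -0.0, -0.0]
contact_force: [0.0, 0.4, 0.1]
gripper_width: 0.0857
finger_force: 0.0
turn 0.005 shift now [-0.0007 -0.0017  0.0004] shift after [-0.0007 -0.0017  0.0004] | world [ 0.0004 -0.0018 -0.0004] width 0.0856511223644668 t 2.5667 F [0.  0.4 0.1]
```

```bash
python3 -m jog '[[[-0.001,-0.002,0,0.005,0.62],[0,0,0,0,0.62],[0,0,0,0,0.62],[0,0,0,0,0.53],[0,0,0,0,0.53],[0,0,0,0,0.53],[0,0,0,0,0.53],[0,0,0,0,0.53]]]' 30; python3 - <<'E'
from h import *
plan((.535,.1895,.114),1.427)
im=camera('wrist');cv2.imwrite('pics/w2.png',im)
E
```

```text
clock: 3.23
tool_pos: [0.5361, 0.1889, 0.115]
orientation: [0.072, 0.997, 0.0, 0.001]
contact_force: [-0.5, -0.5, 5.7]
gripper_width: 0.0452
finger_force: 6.3
turn -0.001 shift now [0.0011 0.0004 0.001 ] shift after [0.0011 0.0004 0.001 ] | world [-0.0011  0.0006 -0.001 ] width 0.04524419796021617 t 3.2333 F [-0.5 -0.5  5.7]
```

View pics/w2.png

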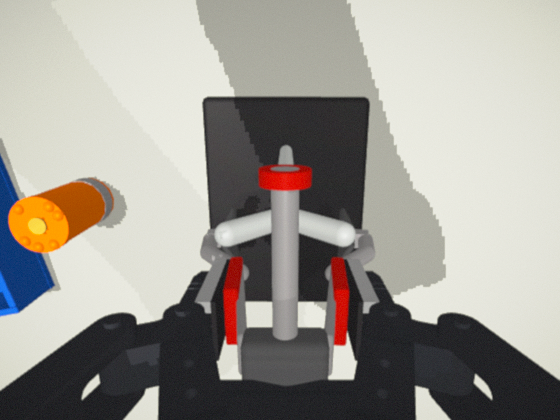

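The fingers sit on both red pads (233,300) and (340,300), holding at 45 mm. Next I lift.

```bash
python3 -m jog '[[[0,0,-0.005,0,0.51],[0,0,-0.01,0,0.51],[0,0,-0.01,0,0.51],[0,0,-0.01,0,0.51],[0,0,-0.015,0,0.51],[0,0,-0.02,0,0.51],[0,0,-0.02,0,0.51],[0,0,-0.02,0,0.51],[0,0,-0.02,0,0.51],[0,0,-0.02,0,0.51],[0,0,-0.02,0,0.51],[0,0,0,0,0.51]]]'; python3 - <<'E'
from h import *
plan((.4985,-.075,.30),.094)
for n in('scene','side'):
    im=camera(n);cv2.imwrite(f'pics/{n}2.png',im)
    h=cv2.cvtColor(im,cv2.COLOR_BGR2HSV);H,S,V=[h[...,i].astype(int) for i in range(3)]
    print(n,blobs(((H<7)|(H>173))&(S>150)&(V>60),4))
a=cv2.imread('pics/scene2.png')[40:280,200:420];b=cv2.imread('pics/side2.png')[40:280,150:370]
cv2.imwrite('pics/lift.png',cv2.resize(np.hstack([a,b]),None,fx=1.8,fy=1.8,interpolation=cv2.INTER_CUBIC))
E
```

```text
clock: 4.28
tool_pos: [0.5371, 0.1893, 0.2896]
orientation: [0.072, 0.997, 0.002, 0.003]
contact_force: [0.3, 0.2, 0.2]
gripper_width: 0.0439
finger_force: 7.7
turn 1.332 shift now [-1.000e-04 -2.671e-01 -1.150e-02] shift after [-0.2595 -0.0632 -0.0115] | world [-0.0386 -0.2643  0.0104] width 0.04385115114008165 t 4.2833 F [0.3 0.2 0.2]
scene [([325.9, 66.5], [325, 64, 3, 6, 11]), ([379.4, 83.4], [378, 81, 4, 6, 21]), ([360.2, 88.8], [359, 82, 4, 15, 33]), ([503.1, 227.1], [484, 213, 38, 31, 815])]
side [([286.3, 52.1], [285, 49, 3, 7, 16]), ([227.8, 56.4], [227, 53, 3, 7, 17]), ([250.6, 70.9], [250, 63, 3, 16, 34]), ([254.0, 76.0], [254, 70, 1, 13, 13]), ([374.2, 145.5], [362, 135, 30, 27, 412])]
```

View pics/lift.png

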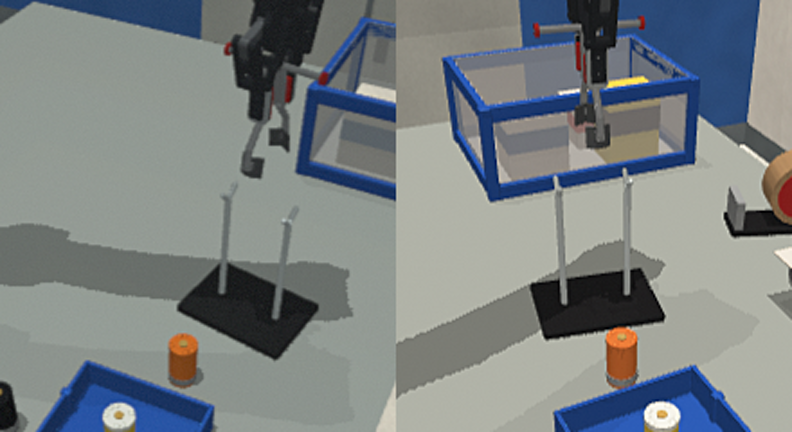

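Tongs are off the hooks, upright, jaws open (discs at (326,66)/(379,83) in scene, (228,56)/(286,52) in side).

```bash
python3 - <<'E'
from h import *
a,ea=tri([ray('scene',(325.9,66.5)),ray('side',(228,56.4))]);b,eb=tri([ray('scene',(379.2,83.4)),ray('side',(286,52.1))])
s=observe();print(a,b,ea,eb,'pin mid - tcp',(a+b)/2-s['tool_pos'],s['tool_pos'],'yaw',np.arctan2((b-a)[1],(b-a)[0]));print(np.round(s['qpos'],3))
E
```

```text
[0.48260394 0.19588345 0.3423579 ] [0.58814307 0.18290166 0.34159253] 0.0004669891228011365 0.0001401398059308246 pin mid - tcp [-0.0003175   0.00049675  0.05630981] [0.535691   0.1888958  0.28566541] yaw -0.12238970669325988
[-0.588  0.269  0.206  1.678 -0.058  1.199  1.058]
```

```bash
python3 -m jog '[[[0,-0.012,0,0,0.51],[0,-0.025,0,0,0.51],[0,-0.025,0,0,0.51],[0,-0.025,0,0,0.51],[0,-0.025,0,0,0.51],[0,-0.025,0,0,0.51],[0,-0.025,0,0,0.51],[0,-0.025,0,0,0.51],[0,-0.025,0,0,0.51],[0,-0.025,0,0,0.51],[0,-0.02,0,0,0.51],[0,-0.01,0,0,0.51]]]'; python3 -m jog '[[[0,0,0,0.06,0.51],[0,0,0,0.12,0.51],[0,0,0,0.12,0.51],[0,0,0,0.12,0.51],[0,0,0,0.12,0.51],[0,0,0,0.12,0.51],[0,0,0,0.12,0.51],[0,0,0,0.12,0.51],[0,0,0,0.12,0.51],[0,0,0,0.12,0.51],[0,0,0,0.12,0.51],[0,0,0,0.07,0.51]]]';python3 -m jog '[[[0,0,0,0,0.51],[0,0,0,0,0.51],[0,0,0,0,0.51]]]'; python3 - <<'E'
from h import *
plan((.4985,-.0755,.16),.094)
E
```

```text
clock: 5.38
tool_pos: [0.4952, -0.0791, 0.2835]
orientation: [0.074, 0.997, -0.001, -0.001]
contact_force: [-0.7, -0.4, -0.5]
gripper_width: 0.0439
finger_force: 7.7
clock: 6.38
tool_pos: [0.4963, -0.0751, 0.2835]
orientation: [0.675, 0.738, -0.0, -0.001]
contact_force: [-0.0, 0.8, -0.6]
gripper_width: 0.0438
finger_force: 7.7
clock: 6.63
tool_pos: [0.4966, -0.0752, 0.2839]
orientation: [0.671, 0.741, -0.0, -0.0]
contact_force: [-0.5, -0.0, -1.0]
gripper_width: 0.0433
finger_force: 7.7
turn 0.005 shift now [-0.0005  0.0019  0.1239] shift after [-0.0005  0.0019  0.1239] | world [ 0.0019 -0.0003 -0.1239] width 0.043260584033981864 t 6.6333 F [-0.5 -0.  -1. ]
```

```bash
python3 -m jog '[[[0,0.002,0.015,0,0.51],[0,0,0.025,0,0.51],[0,0,0.025,0,0.51],[0,0,0.025,0,0.51],[0,0,0.02,0,0.51],[0,0,0.014,0,0.51],[0,0,0,0,0.51],[0,0,0,0,0.51],[0,0,0,0,0.51]]]'; python3 - <<'E'
from h import *
plan((.4985,-.0755,.16),.094)
for n in('scene','side'):
    im=camera(n);cv2.imwrite(f'pics/{n}3.png',im)
    h=cv2.cvtColor(im,cv2.COLOR_BGR2HSV);H,S,V=[h[...,i].astype(int) for i in range(3)]
    print(n,blobs(((H<7)|(H>173))&(S>150)&(V>60),4))
a=cv2.imread('pics/scene3.png')[130:370,170:390];b=cv2.imread('pics/side3.png')[130:370,190:410]
cv2.imwrite('pics/above.png',cv2.resize(np.hstack([a,b]),None,fx=1.8,fy=1.8,interpolation=cv2.INTER_CUBIC))
E
```

```text
clock: 7.38
tool_pos: [0.4995, -0.0754, 0.1611]
orientation: [0.672, 0.74, 0.0, 0.0]
contact_force: [-0.3, -0.1, -0.6]
gripper_width: 0.0439
finger_force: 7.7
turn 0.003 shift now [-0.     -0.001   0.0011] shift after [-0.     -0.001   0.0011] | world [-0.001  -0.0001 -0.0011] width 0.04393075693696232 t 7.3833 F [-0.3 -0.1 -0.6]
scene [([503.0, 227.1], [484, 213, 38, 31, 816]), ([251.0, 223.0], [250, 219, 3, 9, 17]), ([271.8, 232.0], [271, 226, 3, 15, 25]), ([248.2, 236.1], [245, 233, 7, 7, 35])]
side [([374.2, 145.5], [362, 135, 30, 27, 413]), ([279.8, 178.0], [279, 177, 2, 3, 4]), ([321.0, 213.6], [317, 209, 9, 9, 59]), ([292.7, 218.9], [292, 211, 3, 18, 41]), ([313.5, 215.3], [312, 210, 4, 11, 39])]
```

View pics/above.png

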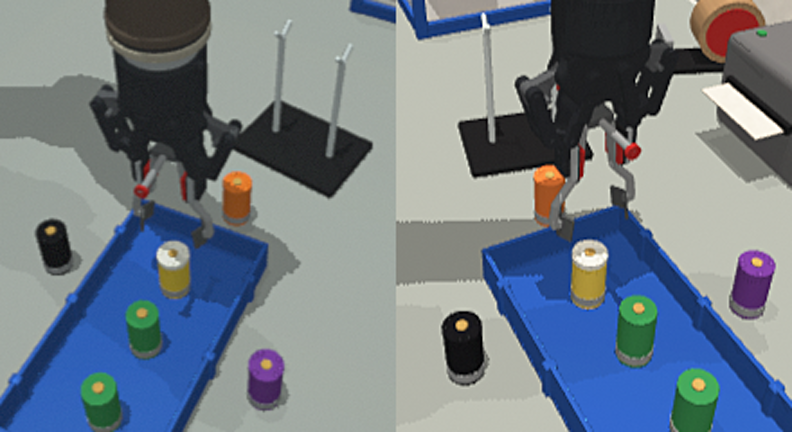

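The jaws are open and straddle the leaking battery from above. In the crop, the jaw midpoints are (172,222) and (592,214), over the battery tops at (173,250) and (589,250). I check the disc position, then lower.

```bash
python3 - <<'E'
from h import *
x,e=tri([ray('scene',(248.2,236.1)),ray('side',(321,213.6))]);s=observe()
M=R.from_quat(s['orientation']).as_matrix();print(x,e,'disc in tool frame',M.T@(x-s['tool_pos']))
E
python3 -m jog '[[[0,-0.001,0.01,0,0.51],[0,0,0.012,0,0.51],[0,0,0.012,0,0.51],[0,0,0.012,0,0.51],[0,0,0.012,0,0.51],[0,0,0.01,0,0.51],[0,0,0.006,0,0.51],[0,0,0,0,0.51],[0,0,0,0,0.51]]]'; python3 - <<'E'
from h import *
plan((.4985,-.0755,.087),.094)
a=camera('scene')[170:390,170:350];b=camera('side')[170:390,220:400]
cv2.imwrite('pics/down.png',cv2.resize(np.hstack([a,b]),None,fx=2.2,fy=2.2,interpolation=cv2.INTER_CUBIC))
E
```

```text
[ 0.50430885 -0.12662202  0.21461913] 0.0006381418864374709 disc in tool frame [-0.05152261 -0.00022198 -0.05317377]
clock: 8.23
tool_pos: [0.4979, -0.0754, 0.0862]
orientation: [0.672, 0.74, -0.0, -0.0]
contact_force: [1.3, -0.2, -0.9]
gripper_width: 0.0438
finger_force: 7.7
turn 0.002 shift now [-0.0001  0.0006 -0.0008] shift after [-0.0001  0.0006 -0.0008] | world [ 0.0006 -0.0001  0.0008] width 0.04377758751278401 t 8.2333 F [ 1.3 -0.2 -0.9]
```

View pics/down.png

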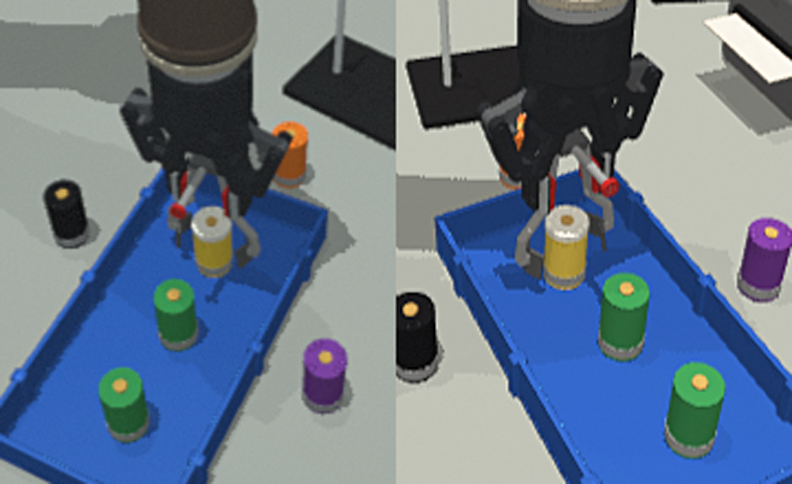

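The jaws straddle the battery (crop (180,235) and (245,255) around (212,240)). Closing now.

```bash
python3 -m jog '[[[0,0,0,0,0.47],[0,0,0,0,0.45],[0,0,0,0,0.43],[0,0,0,0,0.41],[0,0,0,0,0.39],[0,0,0,0,0.36],[0,0,0,0,0.3],[0,0,0,0,0.2],[0,0,0,0,0.1],[0,0,0,0,0],[0,0,0,0,0],[0,0,0,0,0]]]' 80; python3 - <<'E'
from h import *
plan((.4985,-.0755,.087),.094)
E
```

```text
clock: 9.33
tool_pos: [0.4981, -0.0754, 0.0864]
orientation: [0.672, 0.74, 0.0, 0.0]
contact_force: [-0.4, -2.4, 4.6]
gripper_width: 0.0334
finger_force: 79.4
turn 0.002 shift now [-0.0001  0.0004 -0.0006] shift after [-0.0001  0.0004 -0.0006] | world [ 0.0004 -0.0001  0.0006] width 0.03339092076759242 t 9.3333 F [-0.4 -2.4  4.6]
```

```bash
python3 -m jog '[[[0,0,-0.004,0,0],[0,0,-0.008,0,0],[0,0,-0.012,0,0],[0,0,-0.015,0,0],[0,0,-0.018,0,0],[0,0,-0.02,0,0],[0,0,-0.02,0,0],[0,0,-0.02,0,0],[0,0,-0.015,0,0],[0,0,-0.01,0,0],[0,0,-0.005,0,0],[0,0,0,0,0]]]'; python3 -m jog '[[[0,0,0,0,0],[0,0,0,0,0],[0,0,0,0,0],[0,0,0,0,0],[0,0,0,0,0],[0,0,0,0,0]]]'; python3 - <<'E'
from h import *
plan((.4985,-.0755,.232),.094)
A=camera('scene');B=camera('side');st=[]
for im in(A,B):
    h=cv2.cvtColor(im,cv2.COLOR_BGR2HSV);H,S,V=[h[...,i].astype(int) for i in range(3)]
    print([x for x in blobs((H>18)&(H<32)&(S>120)&(V>70),10) if x[0][1]>130])
cv2.imwrite('pics/up.png',cv2.resize(np.hstack([A[110:390,170:350],B[110:390,220:400]]),None,fx=2.1,fy=2.1,interpolation=cv2.INTER_CUBIC))
E
```

```text
clock: 10.33
tool_pos: [0.4981, -0.0751, 0.2341]
orientation: [0.672, 0.74, 0.001, 0.0]
contact_force: [0.4, -0.0, -3.3]
gripper_width: 0.0335
finger_force: 79.7
clock: 10.83
tool_pos: [0.4978, -0.0753, 0.2329]
orientation: [0.672, 0.74, -0.0, -0.0]
contact_force: [0.2, 0.8, -1.9]
gripper_width: 0.0332
finger_force: 79.7
turn 0.002 shift now [-0.0002  0.0007  0.0009] shift after [-0.0002  0.0007  0.0009] | world [ 0.0007 -0.0002 -0.0009] width 0.03322103155939348 t 10.8333 F [ 0.2  0.8 -1.9]
[([262.5, 215.0], [261, 214, 4, 3, 12]), ([261.8, 231.4], [253, 221, 20, 20, 226]), ([301.5, 230.5], [300, 229, 4, 4, 12]), ([197.6, 257.6], [195, 255, 6, 6, 25]), ([248.4, 303.7], [246, 301, 6, 6, 24]), ([317.4, 332.0], [315, 330, 5, 5, 19]), ([224.2, 344.8], [222, 342, 6, 6, 27])]
[([300.5, 196.7], [298, 195, 6, 4, 17]), ([301.4, 215.9], [289, 204, 23, 25, 341]), ([299.5, 233.3], [291, 231, 18, 4, 18]), ([390.1, 275.4], [388, 274, 5, 4, 17]), ([226.1, 310.2], [223, 307, 7, 7, 34]), ([358.1, 342.7], [355, 340, 7, 7, 25])]
```

View pics/up.png

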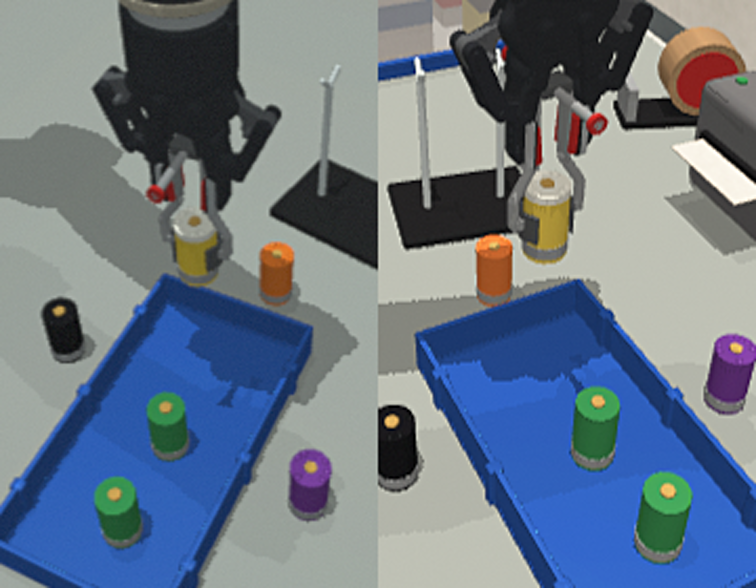

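The battery is held upright in the jaws (crop (196,245) and (546,225)), and the greens haven't moved. I check its height and hand in.

```bash
python3 - <<'E'
from h import *
x,e=tri([ray('scene',(262.5,215)),ray('side',(300.5,196.7))]);print('stud',x,e)
if x[2]>.19: print(hand_in())
E
```

```text
stud [ 0.49889328 -0.07378335  0.21064489] 0.0005173568255427288
the job is handed in; nothing more can be done
None
```

I handed in the job with the leaking battery held upright and still in the tongs, its underside about 15 cm above the bench, and the two green batteries standing where they were; the judged result was not shown.

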